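Lock a T-headed clamp stud in the notch of a planing stop

ROBOT

A 6-joint arm with a two-finger parallel gripper is mounted at the origin on the work surface. World frame = base frame: x ahead of the robot, y to its left, z up, the work surface at z = 0. Lengths are in m, angles in degrees, forces in N, time in s.
With the tool pointing down it reaches from about 0.3 to 0.875 m from the base axis. Payload 4.2 kg.
Tool frame: the origin (TCP) lies between the finger pads; the fingertips stand 19 mm ahead of it and the grasp point (between the pads) is the TCP; z points along the fingers, y is the line along which they close (so a half turn about z gives the same grasp; the last joint's range is limited). The gripper opens to 85 mm and grips with 20 to 120 N. Pads are 22 mm wide; open, the fingers measure 114 mm over their backs; the gripper's body (76 mm by 85 mm) begins 54 mm behind the grasp point. The pads swing forward as they close: fully open they stand 13 mm farther back than shut.
Start: joints at [63.77, 18.312, 89.639, -0, 72.044, -1.146], TCP at [0.244, 0.521, 0.25] pointing down, gripper open.
Joint ranges: [-177.97, 177.97], [-48.28, 115.42], [12.27, 149.76], [-77.06, 257.06], [2.81, 150.46], [-146.56, 146.56]. Speed limits (degrees/s): [147.25, 147.25, 180, 180, 180, 180].

INTERFACE

Orientations are given as a 3x3 rotation matrix whose columns are the frame's x, y, z axes.
In Python, from plant import robot, snapshot, hand_in gives the robot as it stands.
- The arm moves only by the tool step_arm, never from a script. Its argument "series" is a list of rows, each a list of 3 entries, a list of its own where there are three numbers: the opening in per cent of the stroke, from 0 (shut) to 100 (fully open), then the shift along the world's x, y, z in m, then the turn, a rotation vector about the world's x, y, z in degrees. A call has 1 to 12 rows; each row is the pose to reach, as a shift and turn from the pose commanded when the call began; what a row does not reach only later rows make up. A row lasts 1/12 s, in which the tool goes at most 41.7 mm and 7.16 degrees, less where a joint would pass 70% of its speed; a pose out of reach is approached as far as the arm can. A call with a gripper value outside its range is refused whole. The fingers move at their own pace and stop on an object; "squeeze" is the grip in N (left out, the last holds). Time passes only in rows, so rows that repeat a pose let the fingers close. It gives the time, the measured TCP pose, the force, the opening and the grip force at its end, in the units of the state.
- robot.get_obs(): the state, without advancing time (a new reading comes with each control period).
- snapshot(name): name is "scene" or "top"; returns a dict with "img" (480x640x3 uint8, red, green, blue), "depth" (480x640 float32, m along the optical axis (not along the pixel's ray), 0 where there is no reading), "mtx" (3x3 intrinsics, pixels), "R" (3x3) and "t" (3): a world point X has camera coordinates R X + t. Camera axes: x right, y down, z forward; pixel columns grow to the right and rows downward; lengths in m; the calibration is good to about 2 mm. A picture is of the moment at which its call begins.
- hand_in(): hands the job in; it is judged then, once.
The state is a dict: "t": time; "qpos": joint angles; "qvel": joint speeds; "joint_efforts": joint torques, N m; "tool_pos": TCP position; "ee_rot": TCP orientation; "wrist_force": force on the tool from outside, world axes, zero at the start; "wrist_torque": the same for the moment, N m; "width": finger opening in m; "grasp_force": force on a finger pad.
Only numpy, scipy, OpenCV 4.12 (cv2) and the standard library are available. Lean on these libraries where they do the work, as an engineer would, in place of code of your own. Each camera call takes 0.05 s, during which the arm holds its last target. There are 200 camera calls.

TASK

Fasten the planing stop to the T-track with the clamp stud that has a narrow oblong T-head (not the ones with a square or round foot). Lower the stud upright with its T-head lengthwise into the open slot, in front of the stop's notched foot, slide it along the slot until its shank is fully home in the notch, and only then turn it a quarter turn so that the head locks crosswise under the lips; let go and leave it standing there.

Things in the scene. Friction and masses are not known exactly. Their poses are not given: they have to be found in the camera images.
- stud_bar (a point): Sizes in mm. Centre of the grip bar (wood, 50 long x, 16 thick y, 44 high) on top of the loose T-stud, z up. Bottom up: steel T-head 48 (x, parallel to bar) by 22 by 8, shank 12 dia, collar 30 dia at 31-36, bar 36-80; this point is on the axis, 58 above the bottom. 150 g; stands upright on the bench. Decoys: same bar on a 48 square foot; round knob on a round foot.
- track: Sizes in mm. Fixed aluminium T-track, 320 long (x), 100 wide, 30 high. Origin: underside centre at bench level, on the slot's midline; x runs along the slot to the stop, z up. Mouth 32 wide; lips 22-30 above bench; cavity 64 wide, floor 8 above bench (head on it: bar centre at 66). Head passes the mouth lengthwise, is trapped crosswise. End caps at x = +-152.
- seat (a point): Sizes in mm. Where the shank axis belongs: slot midline, 30 above bench (track top), axes as the track's. In the notch of the stop's fixed wooden foot, 6 thick, 80 wide, on the track: notch 20 wide, flared mouth 45 before (-x), end 8 beyond. Collar clears the foot by 3 with head on the floor. Head drops in freely when centred 80-105 before. Wood block 45 high on the foot 92-132 beyond.
There are look-alikes about, which are no part of the job. What is shaped like the part that bears stud_bar but purple is not meant.

How it is judged (in metres and radians):
On the way, in this order (a step that is already met when the one before it is completed fails the run):
1. the T-head is down in the slot, lengthwise, in front of the notched foot (height (world z) of stud_bar below 0.076 m and y of stud_bar in the frame of track between -0.015 and 0.015 m and x of stud_bar in the frame of seat below -0.04 m and x of stud_bar in the frame of track above -0.15 m and angle between the x axis of stud_bar and the x axis of track, either way round below 0.4 rad), for 0.1 s.
2. the shank has been slid home into the notch (within 14 mm of the seat) with the head still lengthwise (within 30 degrees) (height (world z) of stud_bar below 0.076 m and horizontal distance between stud_bar and seat below 0.014 m and angle between the x axis of stud_bar and the x axis of track, either way round below 0.52 rad), for 0.1 s.
At the end, for the whole second after the job is handed in: The stud stands released and at rest in the slot with its head under the lips (bar centre lower than 76 mm above the bench), its bar centre within 14 mm of the seat seen from above, its bar and head crosswise to the slot within 16 degrees, upright within 10 degrees (height (world z) of stud_bar below 0.076 m and horizontal distance between stud_bar and seat below 0.014 m and angle between the x axis of stud_bar and the y axis of track, either way round below 0.28 rad and angle between stud_bar's own z axis and vertical below 0.17 rad and linear speed of stud below 0.02 m/s); the robot touches nothing.
It also fails if it takes over 45 s, if anything falls off the work surface, if the arm or the gripper's body presses on something with over 40 N, if the wrist force passes 120 N, or if a joint passes its speed limit or range.

## Working session

There is one attempt and no reset: what is moved stays moved. The work goes in short steps, Python scripts to look and compute and a tool call to move; the robot and the scene stay as the last step left them, time stands still between calls to the robot, and variables do not carry over. Pictures are saved under pics/ and viewed, at most 10 in all, crops included, and the job is handed in when it is done.

Besides the shell and the picture viewer there is one more tool, called after "Request:" as name([rows], argument=value, ...), one row to a line, values as JSON. step_arm: Moves the arm, as the interface text tells. Its arguments: {"type":"object","properties":{"series":{"type":"array","items":{"type":"array"}},"squeeze":{"type":"number"}},"required":["series"]}

```bash
mkdir -p pics; cat > h.py <<'E'
import numpy as np, cv2
from plant import robot, snapshot, hand_in
def cloud(s):
    v,u=np.mgrid[0:480,0:640]; d=s["depth"]
    p=np.stack([u,v,np.ones_like(u)],-1)@np.linalg.inv(s["mtx"]).T*d[...,None]
    return (p-s["t"])@s["R"]   # world
E
python3 - <<'E'
from h import *
for n in("scene","top"):
    s=snapshot(n); np.savez(n+".npz",**s); cv2.imwrite(f"pics/{n}0.png",s["img"][...,::-1])
    print(n,-s["R"].T@s["t"],s["R"][2],s["mtx"][0,0],(s["depth"]>0).mean())
o=robot.get_obs(); print(o)
E
```

```text
scene [ 0.91776468 -0.47489936  0.50000276] [-0.52005383  0.66834859 -0.53184037] 516.5332193524112 0.99603515625
top [0.37419433 0.05857004 0.72122855] [ 0.21085492 -0.01177976 -0.97744639] 458.97258273582963 0.9963736979166666
{'t': 0.1, 'qpos': array([ 6.37681352e+01,  1.83463773e+01,  8.96965574e+01,  4.70390122e-04,
        7.20448647e+01, -1.14699656e+00]), 'qvel': array([-0.03058546, -0.0202358 , -0.10823815, -0.10424111, -0.11114281,
        0.06756322]), 'joint_efforts': array([-5.51164812e-04, -4.16409123e+01, -2.34705788e+01, -8.11114376e-06,
        4.82378266e-03,  9.04751346e-06]), 'tool_pos': array([0.24361646, 0.52042285, 0.24960174]), 'ee_rot': array([[-9.05679709e-01,  4.23962022e-01, -6.84328415e-04],
       [ 4.23962572e-01,  9.05678672e-01, -1.37111919e-03],
       [ 3.84791872e-05, -1.53192446e-03, -9.99998826e-01]]), 'wrist_force': array([-0.60123255,  0.31496713,  0.0841886 ]), 'wrist_torque': array([ 0.02749128, -0.01679059,  0.00822871]), 'grasp_force': 0.0, 'width': 0.08557730506267094}
```

View pics/scene0.png

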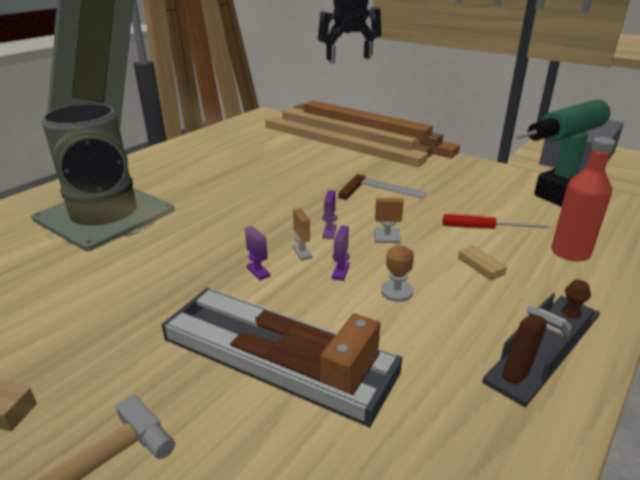

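View pics/top0.png

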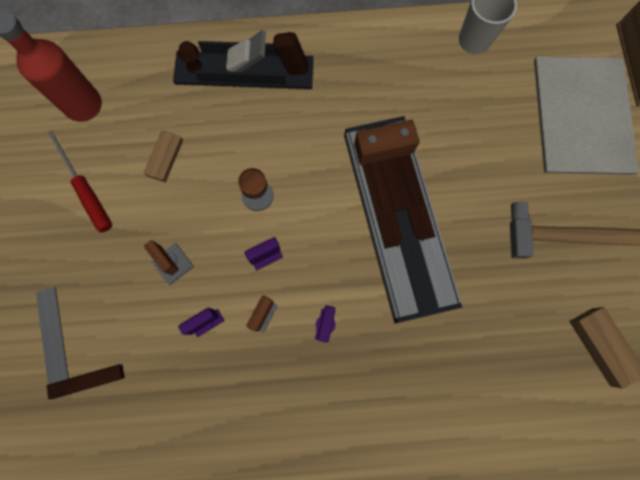

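Candidates:
- Wood bar at scene (301,230) / top (261,314), on a narrow foot.
- Wood bar at scene (389,218) / top (165,258), on a square foot.
- Round knob at scene (398,270) / top (255,188).
- Three purple look-alikes.

The first one fits the description. I'll confirm it in a crop and measure.

```bash
python3 - <<'E'
from h import *
S=dict(np.load("scene.npz"));T=dict(np.load("top.npz"))
a=cv2.resize(S["img"][180:300,230:430],None,fx=3,fy=3,interpolation=3)
b=cv2.resize(T["img"][280:350,220:345],None,fx=4.8,fy=3.2*1.5,interpolation=3)
b=cv2.resize(b,(600,240));cv2.imwrite("pics/crop.png",np.vstack([a[:,:600],b])[:600,:,::-1])
P=cloud(T);m=np.zeros((480,640),bool);m[285:345,235:285]=1
def rect(q,n):
    r=cv2.minAreaRect(q[:,:2].astype(np.float32)*1000);b=cv2.boxPoints(r);print(n,len(q),np.round(r[0],1),np.round(r[1],1),round(r[2],1),b.round(0).tolist(), 'zmed',np.median(q[:,2]).round(4))
print('bench',np.median(P[380:430,200:400,2]))
q=P[m&(P[...,2]>.075)];rect(q,'bartop')
q=P[m&(P[...,2]>.003)&(P[...,2]<.012)];rect(q,'head')
PS=cloud(S);mm=np.zeros((480,640),bool);mm[200:265,285:318]=1
rect(PS[mm&(PS[...,2]>.074)],'bartop scene');rect(PS[mm&(PS[...,2]>.04)],'bar scene')
t=np.zeros((480,640),bool);t[105:335,335:475]=1
for lo,hi,n in((.026,.033,'tracktop'),(.033,.04,'foot'),(.070,.09,'block'),(.004,.012,'floor')):
    rect(P[t&(P[...,2]>lo)&(P[...,2]<hi)],n)
q=P[t&(P[...,2]>.026)&(P[...,2]<.033)]
# height histogram
print(np.histogram(P[t][:,2],bins=np.arange(-.005,.09,.005)))
E
```

```text
bench -6.0593490137869826e-05
bartop 433 [396.9  96.2] [88.  49.5] 59.1 [[353.0, 71.0], [396.0, 46.0], [441.0, 121.0], [398.0, 147.0]] zmed 0.0795
head 92 [405.6 134.4] [74.8 61.5] 89.1 [[374.0, 98.0], [436.0, 96.0], [437.0, 171.0], [375.0, 172.0]] zmed 0.0073
bartop scene 168 [ 663.7 -160. ] [ 26.5 808.7] 40.8 [[390.0, 138.0], [918.0, -475.0], [938.0, -458.0], [410.0, 155.0]] zmed 0.0797
bar scene 451 [ 664.1 -159.6] [ 28.6 808.7] 40.8 [[389.0, 137.0], [918.0, -475.0], [939.0, -456.0], [410.0, 156.0]] zmed 0.0671
tracktop 5143 [553.8 -97.7] [320.6 101.1] 8.6 [[388.0, -72.0], [403.0, -172.0], [720.0, -124.0], [705.0, -24.0]] zmed 0.0298
foot 3979 [544.3 -53.5] [311.1 190.7] 8.0 [[377.0, 19.0], [403.0, -169.0], [712.0, -126.0], [685.0, 63.0]] zmed 0.0358
block 1599 [565.3 -21.5] [ 90.9 309.5] 58.2 [[410.0, 22.0], [673.0, -142.0], [721.0, -65.0], [458.0, 99.0]] zmed 0.0805
floor 2000 [ 549.8 -111.6] [215.4 349.4] 81.6 [[361.0, -193.0], [707.0, -244.0], [738.0, -31.0], [393.0, 20.0]] zmed 0.0078
(array([10430,  8163,  1836,   179,   126,   133,  2866,  3316,  2974,
          70,    74,    77,    84,    75,    87,    82,   497,  1008]), array([-0.005,  0.   ,  0.005,  0.01 ,  0.015,  0.02 ,  0.025,  0.03 ,
        0.035,  0.04 ,  0.045,  0.05 ,  0.055,  0.06 ,  0.065,  0.07 ,
        0.075,  0.08 ,  0.085]))
```

View pics/crop.png

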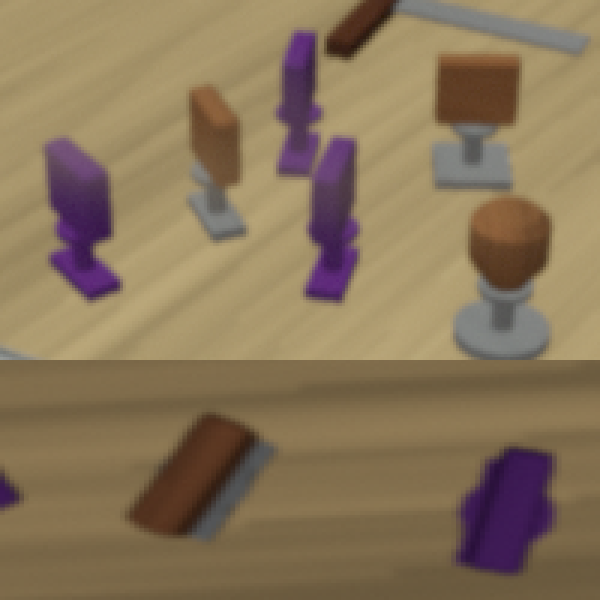

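The crop confirms it: the wood bar at scene (301,230) stands on a narrow oblong grey head, unlike the square foot at (389,218), the round foot at (398,270) and the purple ones. Next are cleaner measurements with colour masks.

```bash
cat >> h.py <<'E'
def rect(q,n):
    r=cv2.minAreaRect(q[:,:2].astype(np.float32)*1000);b=cv2.boxPoints(r);print(n,len(q),'med',np.median(q*1000,0).round(1),'c',np.round(r[0],1),np.round(r[1],1),round(r[2],1),b.round(0).tolist())
def big(m):
    n,l,s,c=cv2.connectedComponentsWithStats(m.astype(np.uint8)); k=1+s[1:,4].argmax(); return l==k
E
python3 - <<'E'
from h import *
S=dict(np.load("scene.npz"));T=dict(np.load("top.npz"))
for n,s,(v0,v1,u0,u1) in (("top",T,(285,345,235,285)),("scene",S,(200,265,285,318))):
    P=cloud(s);m=np.zeros((480,640),bool);m[v0:v1,u0:u1]=1
    h=cv2.cvtColor(s["img"],cv2.COLOR_RGB2HSV).astype(int)
    print(n,h[314 if n=="top" else 230,261 if n=="top" else 301])
    i=s["img"].astype(float);w=big(m&(i[...,0]>1.6*i[...,2])&((h[...,0]<13)))
    q=P[w&(P[...,2]>.074)&(P[...,2]<.084)];rect(q,n+' bartop')
    if n=="top":
        # ray cast of mask centre onto z=.08 
        c=cv2.findContours(w.astype(np.uint8),0,1)[0][0][:,0].astype(float)
        d=np.c_[c,np.ones(len(c))]@np.linalg.inv(s["mtx"]).T@s["R"];o=-s["R"].T@s["t"]
        rect(o+d*((.08-o[2])/d[:,2:]),'ray080')
P=cloud(T);t=np.zeros((480,640),bool);t[105:335,335:475]=1
a=np.deg2rad(8.6);c=np.array([.5538,-.0977]);L=np.stack([(P[...,:2]-c)@[np.cos(a),np.sin(a)],(P[...,:2]-c)@[-np.sin(a),np.cos(a)]],-1)*1000
z=P[...,2];ins=t&(abs(L[...,0])<165)&(abs(L[...,1])<54)
def loc(m,n):
    q=L[m];print(n,len(q),np.percentile(q[:,0],[1,50,99]).round(1),np.percentile(q[:,1],[1,50,99]).round(1))
loc(ins&(z>.078),'block');f=ins&(z>.034)&(z<.038);loc(f,'foot')
fl=ins&(z<.012)&(z>.004);loc(fl,'floor')
for x in range(-150,60,12):
    r=ins&(abs(L[...,0]-x)<6)
    fy=L[r&(z>.027)&(z<.04)][:,1]; pos=fy[fy>0];neg=fy[fy<0]
    g=L[f&r][:,1]
    print(x,'gap',neg.max().round(1),pos.min().round(1),'outer',neg.min().round(1),pos.max().round(1),'foot',len(g),(g.min().round(1),g.max().round(1)) if len(g) else '')
E
```

```text
top [ 11 160  89]
top bartop 371 med [414.9 126.1  79.5] c [415.2 126.8] [15.6 46.8] 59.0 [[391.0, 132.0], [431.0, 108.0], [439.0, 121.0], [399.0, 146.0]]
ray080 76 med [414.5 125.3  80. ] c [414.5 125.6] [17.4 46.8] 59.6 [[390.0, 130.0], [430.0, 106.0], [439.0, 121.0], [399.0, 145.0]]
scene [ 15 135 108]Traceback (most recent call last):
  File "<stdin>", line 7, in <module>
  File "h.py", line 10, in big
    n,l,s,c=cv2.connectedComponentsWithStats(m.astype(np.uint8)); k=1+s[1:,4].argmax(); return l==k
                                                                      ~~~~~~~~~~~~~~^^
ValueError: attempt to get argmax of an empty sequence
```

```bash
cat >> h.py <<'E'
def trackmap(T,a=8.6,c=(.5538,-.0977)):
    P=cloud(T);a=np.deg2rad(a);d=P[...,:2]-np.array(c)
    return P,np.stack([d@[np.cos(a),np.sin(a)],d@[-np.sin(a),np.cos(a)]],-1)*1000
E
python3 - <<'E'
from h import *
T=dict(np.load("top.npz"));P,L=trackmap(T);t=np.zeros((480,640),bool);t[105:335,335:475]=1
z=P[...,2];ins=t&(abs(L[...,0])<165)&(abs(L[...,1])<54)
def loc(m,n):
    q=L[m];print(n,len(q),np.percentile(q[:,0],[1,50,99]).round(1),np.percentile(q[:,1],[1,50,99]).round(1))
loc(ins&(z>.078),'block');f=ins&(z>.034)&(z<.038);loc(f,'foot')
loc(ins&(z<.012)&(z>.004),'floor')
for x in range(-150,60,10):
    r=ins&(abs(L[...,0]-x)<5)
    fy=L[r&(z>.027)&(z<.04)][:,1]; pos=fy[fy>0];neg=fy[fy<0];g=L[f&r][:,1]
    print(x,'gap',neg.max().round(1),pos.min().round(1),'outer',neg.min().round(1),pos.max().round(1),'foot',len(g),(g.min().round(1),g.max().round(1)) if len(g) else '')
E
```

```text
block 1436 [ 89.3 108.1 127.9] [-43.    0.7  44.2]
foot 3605 [-46.   26.1  89.2] [-39.    0.7  39.7]
floor 1989 [-151.2  -79.7  109.7] [-19.9  -3.8  50.3]
-150 gap -0.0 1.0 outer -50.2 49.9 foot 0 
-140 gap -16.0 16.2 outer -50.0 49.8 foot 0 
-130 gap -16.0 16.2 outer -49.8 50.1 foot 0 
-120 gap -15.6 16.1 outer -50.5 50.1 foot 0 
-110 gap -15.8 15.9 outer -50.0 50.0 foot 0 
-100 gap -15.2 16.0 outer -49.9 49.9 foot 0 
-90 gap -15.1 16.1 outer -50.1 50.2 foot 0 
-80 gap -15.5 15.9 outer -50.3 50.2 foot 0 
-70 gap -15.6 16.0 outer -49.8 49.3 foot 0 
-60 gap -15.6 16.1 outer -49.7 50.5 foot 0 
-50 gap -15.5 16.5 outer -49.8 50.2 foot 52 (np.float64(-39.7), np.float64(39.7))
-40 gap -9.5 10.7 outer -50.2 50.2 foot 218 (np.float64(-39.6), np.float64(40.3))
-30 gap -9.1 10.0 outer -50.0 50.2 foot 232 (np.float64(-39.8), np.float64(40.4))
-20 gap -9.7 10.3 outer -50.1 50.4 foot 229 (np.float64(-40.1), np.float64(40.3))
-10 gap -9.0 9.9 outer -49.5 49.7 foot 231 (np.float64(-39.5), np.float64(39.7))
0 gap -4.3 9.7 outer -49.6 49.9 foot 228 (np.float64(-39.8), np.float64(40.4))
10 gap -0.1 0.3 outer -49.7 50.2 foot 291 (np.float64(-39.4), np.float64(40.0))
20 gap -0.0 0.6 outer -49.8 50.2 foot 288 (np.float64(-39.4), np.float64(40.2))
30 gap -0.4 0.0 outer -49.9 49.8 foot 292 (np.float64(-39.6), np.float64(39.9))
40 gap -0.4 0.1 outer -49.7 50.4 foot 295 (np.float64(-39.5), np.float64(40.1))
50 gap -0.0 0.3 outer -50.3 50.2 foot 276 (np.float64(-40.0), np.float64(40.0))
```

Stud bar is at (0.415, 0.126), with its long axis at -31°. Track yaw is 8.6°, and the seat is near (0.551, -0.098). I'll move above the stud.

Request:
step_arm([
  [100,[0.171,-0.395,-0.1],[0,0,-5.6]],
  [60,[0.171,-0.395,-0.1],[0,0,-5.6]],
  [60,[0.171,-0.395,-0.1],[0,0,-5.6]],
  [60,[0.171,-0.395,-0.1],[0,0,-5.6]],
  [60,[0.171,-0.395,-0.1],[0,0,-5.6]],
  [60,[0.171,-0.395,-0.1],[0,0,-5.6]],
  [60,[0.171,-0.395,-0.1],[0,0,-5.6]],
  [60,[0.171,-0.395,-0.1],[0,0,-5.6]],
  [60,[0.171,-0.395,-0.1],[0,0,-5.6]],
  [60,[0.171,-0.395,-0.1],[0,0,-5.6]],
  [60,[0.171,-0.395,-0.1],[0,0,-5.6]],
  [60,[0.171,-0.395,-0.1],[0,0,-5.6]],
], squeeze=40)

```text
t: 1.1
tool_pos: [0.4153, 0.122, 0.1491]
ee_rot: [[-0.857, 0.515, -0.002], [0.515, 0.857, -0.002], [0.001, -0.003, -1.0]]
wrist_force: [-0.1, 0.3, -0.7]
width: 0.0513
grasp_force: 0.0
```

Request:
step_arm([
  [60,[0,0,-0.02],[0,0,0]],
  [60,[0,0,-0.04],[0,0,0]],
  [60,[0,0,-0.06],[0,0,0]],
  [60,[0,0,-0.08],[0,0,0]],
  [60,[0,0,-0.09],[0,0,0]],
  [60,[0,0,-0.09],[0,0,0]],
])

```text
t: 1.6
tool_pos: [0.4129, 0.1257, 0.0584]
ee_rot: [[-0.86, 0.51, -0.005], [0.51, 0.86, -0.001], [0.004, -0.004, -1.0]]
wrist_force: [-0.4, 0.8, -0.5]
width: 0.0511
grasp_force: 0.0
```

Request:
step_arm([
  [60,[0.001,0,0.002],[0,0,0]],
  [0,[0.001,0,0.002],[0,0,0]],
  [0,[0.001,0,0.002],[0,0,0]],
  [0,[0.001,0,0.002],[0,0,0]],
  [0,[0.001,0,0.002],[0,0,0]],
  [0,[0.001,0,0.002],[0,0,0]],
  [0,[0.001,0,0.002],[0,0,0]],
  [0,[0.001,0,0.002],[0,0,0]],
])

```text
t: 2.27
tool_pos: [0.4164, 0.126, 0.063]
ee_rot: [[-0.86, 0.51, 0.002], [0.51, 0.86, 0.001], [-0.001, 0.001, -1.0]]
wrist_force: [-0.6, 0.4, 5.2]
width: 0.0156
grasp_force: 44.3
```

Request:
step_arm([
  [0,[0,0,0.03],[0,0,0]],
  [0,[0,0,0.06],[0,0,0]],
  [0,[0,0,0.09],[0,0,0]],
  [0,[0,0,0.12],[0,0,0]],
  [0,[0.006,-0.03,0.12],[0,0,5]],
  [0,[0.012,-0.06,0.12],[0,0,10]],
  [0,[0.018,-0.09,0.12],[0,0,16]],
  [0,[0.024,-0.12,0.12],[0,0,21]],
  [0,[0.03,-0.15,0.12],[0,0,27]],
  [0,[0.036,-0.18,0.12],[0,0,32]],
  [0,[0.042,-0.21,0.12],[0,0,36]],
  [0,[0.044,-0.238,0.12],[0,0,39.3]],
])

```text
t: 3.27
tool_pos: [0.4598, -0.1139, 0.1819]
ee_rot: [[-0.988, -0.153, -0.001], [-0.153, 0.988, 0.0], [0.0, 0.0, -1.0]]
wrist_force: [1.0, -0.2, -1.4]
width: 0.0154
grasp_force: 43.2
```

Request:
step_arm([
  [0,[0,0,0],[0,0,0]],
  [0,[0,0,0],[0,0,0]],
  [0,[0,0,-0.02],[0,0,0]],
  [0,[0,0,-0.04],[0,0,0]],
  [0,[0,0,-0.05],[0,0,0]],
  [0,[0,0,-0.05],[0,0,0]],
  [0,[0,0,-0.05],[0,0,0]],
])

```text
t: 3.85
tool_pos: [0.4592, -0.1112, 0.132]
ee_rot: [[-0.989, -0.151, -0.002], [-0.151, 0.989, 0.001], [0.002, 0.001, -1.0]]
wrist_force: [0.0, 0.1, -1.8]
width: 0.0152
grasp_force: 43.1
```

```bash
python3 - <<'E'
from h import *
S=snapshot("scene");T=snapshot("top");np.savez("top1.npz",**T)
cv2.imwrite("pics/held.png",np.hstack([cv2.resize(S["img"][200:440,140:420],(400,343)),cv2.resize(T["img"][100:343,280:563],(400,343))])[...,::-1])
o=robot.get_obs();print(o["tool_pos"],o["ee_rot"][:,1:],o["width"],o["grasp_force"],o["wrist_force"])
E
```

```text
[ 0.46026597 -0.11171874  0.13307904] [[-1.50500745e-01  1.30666577e-03]
 [ 9.88609853e-01 -9.55590205e-05]
 [-2.91125011e-04 -9.99999142e-01]] 0.015460001800215591 43.085503578186035 [ 0.14672406  0.74967345 -1.78560614]
```

View pics/held.png

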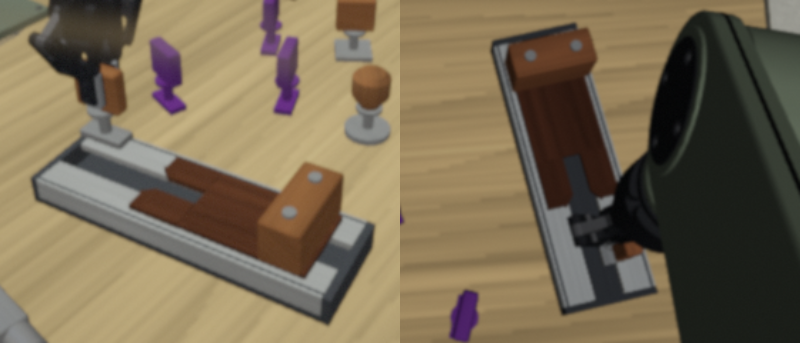

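The held view shows the stud upright in the fingers, with the T-head (left pane, near (105,133)) lengthwise over the slot. I'll lower it in.

Request:
step_arm([
  [0,[0,0,-0.012],[0,0,0]],
  [0,[0,0,-0.024],[0,0,0]],
  [0,[0,0,-0.032],[0,0,0]],
  [0,[0,0,-0.04],[0,0,0]],
  [0,[0,0,-0.046],[0,0,0]],
  [0,[0,0,-0.052],[0,0,0]],
  [0,[0,0,-0.056],[0,0,0]],
  [0,[0,0,-0.06],[0,0,0]],
  [0,[0,0,-0.06],[0,0,0]],
  [0,[0,0,-0.06],[0,0,0]],
])

```text
t: 4.78
tool_pos: [0.4598, -0.1122, 0.0723]
ee_rot: [[-0.989, -0.15, -0.0], [-0.15, 0.989, 0.0], [0.0, 0.0, -1.0]]
wrist_force: [0.2, -0.4, -1.6]
width: 0.0157
grasp_force: 43.2
```

Request:
step_arm([
  [0,[0.01,0.0015,0],[0,0,0]],
  [0,[0.02,0.003,0],[0,0,0]],
  [0,[0.03,0.0045,0],[0,0,0]],
  [0,[0.04,0.006,0],[0,0,0]],
  [0,[0.05,0.0075,0],[0,0,0]],
  [0,[0.06,0.009,0],[0,0,0]],
  [0,[0.07,0.0105,0],[0,0,0]],
  [0,[0.076,0.0115,0],[0,0,0]],
  [0,[0.082,0.0124,0],[0,0,0]],
  [0,[0.086,0.013,0],[0,0,0]],
  [0,[0.086,0.013,0],[0,0,0]],
  [0,[0.086,0.013,0],[0,0,0]],
])

```text
t: 5.78
tool_pos: [0.5455, -0.0992, 0.0722]
ee_rot: [[-0.989, -0.15, -0.001], [-0.15, 0.989, 0.0], [0.001, 0.0, -1.0]]
wrist_force: [0.2, -0.3, -2.0]
width: 0.0158
grasp_force: 43.2
```

```bash
python3 - <<'E'
from h import *
S=snapshot("scene");T=snapshot("top")
cv2.imwrite("pics/slid.png",np.hstack([cv2.resize(S["img"][220:420,150:410],(400,308)),cv2.resize(T["img"][100:320,300:586],(400,308))])[...,::-1])
o=robot.get_obs();print(o["tool_pos"],o["wrist_force"])
P,L=trackmap(S);i=S["img"].astype(int)
z=P[...,2];m=(abs(L[...,0])<45)&(abs(L[...,1])<30)
w=m&(z>.05)&(z<.09)&(i[...,0]>1.4*i[...,2])
q=L[w];print(len(q),np.percentile(q[:,0],[2,50,98]),np.percentile(q[:,1],[2,50,98]))
E
```

```text
[ 0.5451701  -0.09920107  0.07221974] [-0.72171565  0.13030994 -0.79824003]
508 [-32.39743517   7.75759929  14.27529793] [-20.68981145  -6.83076006   7.31781241]
```

View pics/slid.png

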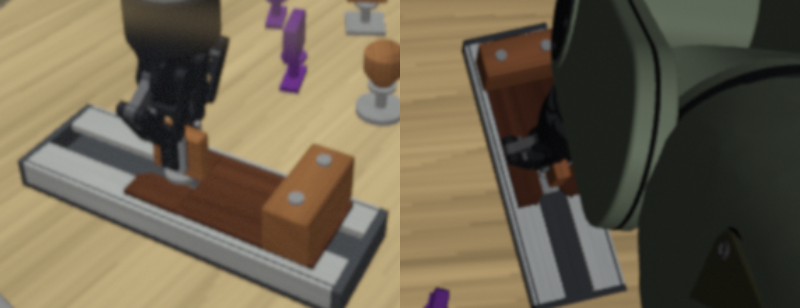

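The stud is in the notch, about 6 mm short of the seat. I'll finish the slide.

Request:
step_arm([
  [0,[0.002,0.0003,0],[0,0,0]],
  [0,[0.004,0.0006,0],[0,0,0]],
  [0,[0.006,0.0009,0],[0,0,0]],
  [0,[0.006,0.0009,0],[0,0,0]],
  [0,[0.006,0.0009,0],[0,0,0]],
  [0,[0.006,0.0009,0],[0,0,0]],
])

```text
t: 6.38
tool_pos: [0.5517, -0.0983, 0.0723]
ee_rot: [[-0.989, -0.15, -0.0], [-0.15, 0.989, 0.0], [0.0, 0.0, -1.0]]
wrist_force: [0.6, 0.1, -2.1]
width: 0.0154
grasp_force: 43.2
```

Request:
step_arm([
  [0,[0,0,0],[0,0,-5]],
  [0,[0,0,0],[0,0,-10]],
  [0,[0,0,0],[0,0,-15]],
  [0,[0,0,0],[0,0,-20]],
  [0,[0,0,0],[0,0,-25]],
  [0,[0,0,0],[0,0,-30]],
  [0,[0,0,0],[0,0,-35]],
  [0,[0,0,0],[0,0,-40]],
  [0,[0,0,0],[0,0,-45]],
  [0,[0,0,0],[0,0,-50]],
  [0,[0,0,0],[0,0,-55]],
  [0,[0,0,0],[0,0,-60]],
])

```text
t: 7.38
tool_pos: [0.5516, -0.0983, 0.0723]
ee_rot: [[-0.621, 0.784, -0.0], [0.784, 0.621, 0.0], [0.0, -0.0, -1.0]]
wrist_force: [0.8, 0.5, -1.8]
width: 0.0153
grasp_force: 43.2
```

Request:
step_arm([
  [0,[0,0,0],[0,0,-5]],
  [0,[0,0,0],[0,0,-10]],
  [0,[0,0,0],[0,0,-15]],
  [0,[0,0,0],[0,0,-20]],
  [0,[0,0,0],[0,0,-25]],
  [0,[0,0,0],[0,0,-30]],
  [0,[0,0,0],[0,0,-30]],
  [0,[0,0,-0.002],[0,0,-30]],
  [0,[0,0,-0.002],[0,0,-30]],
  [0,[0,0,-0.002],[0,0,-30]],
])

```text
t: 8.22
tool_pos: [0.552, -0.0985, 0.071]
ee_rot: [[-0.152, 0.988, 0.001], [0.988, 0.152, -0.0], [-0.0, 0.001, -1.0]]
wrist_force: [-1.6, -1.0, 6.4]
width: 0.0154
grasp_force: 44.1
```

The head has touched the floor (about 8 N upward). Releasing and retreating upward.

Request:
step_arm([
  [20,[0,0,0],[0,0,0]],
  [30,[0,0,0],[0,0,0]],
  [50,[0,0,0],[0,0,0]],
  [60,[0,0,0],[0,0,0]],
  [60,[0,0,0],[0,0,0]],
  [60,[0,0,0],[0,0,0]],
  [60,[0,0,0.02],[0,0,0]],
  [60,[0,0,0.05],[0,0,0]],
  [60,[0,0,0.08],[0,0,0]],
  [60,[0,0,0.11],[0,0,0]],
  [60,[0,0,0.14],[0,0,0]],
  [60,[0,0,0.14],[0,0,0]],
])

```text
t: 9.22
tool_pos: [0.5549, -0.0989, 0.2167]
ee_rot: [[-0.15, 0.989, 0.012], [0.989, 0.15, -0.002], [-0.004, 0.012, -1.0]]
wrist_force: [1.4, 0.1, 0.6]
width: 0.0511
grasp_force: 0.0
```

Request:
step_arm([
  [60,[-0.03,0.04,0],[0,0,0]],
  [60,[-0.06,0.08,0],[0,0,0]],
  [60,[-0.08,0.12,0],[0,0,0]],
  [60,[-0.1,0.16,0],[0,0,0]],
  [60,[-0.12,0.2,0],[0,0,0]],
  [60,[-0.14,0.24,0],[0,0,0]],
  [60,[-0.16,0.28,0],[0,0,0]],
  [60,[-0.16,0.3,0],[0,0,0]],
  [60,[-0.16,0.3,0],[0,0,0]],
  [60,[-0.16,0.3,0],[0,0,0]],
  [60,[-0.16,0.3,0],[0,0,0]],
])

```text
t: 10.13
tool_pos: [0.3917, 0.2016, 0.2101]
ee_rot: [[-0.152, 0.988, -0.0], [0.988, 0.152, -0.001], [-0.001, -0.0, -1.0]]
wrist_force: [0.4, -0.2, 0.4]
width: 0.0514
grasp_force: 0.0
```

```bash
python3 - <<'E'
from h import *
S=snapshot("scene");T=snapshot("top")
cv2.imwrite("pics/end.png",np.hstack([cv2.resize(S["img"][220:420,150:410],(400,308)),cv2.resize(T["img"][100:320,300:586],(400,308))])[...,::-1])
for s in(S,T):
    P,L=trackmap(s);z=P[...,2];w=(abs(L[...,0])<40)&(abs(L[...,1])<45)&(z>.083)&(z<.095)
    if w.sum()>20:
        q=L[w];print(len(q),np.percentile(z[w],[5,50,95]).round(4),np.median(q,0),cv2.minAreaRect(q.astype(np.float32)))
E
```

```text
356 [0.0838 0.0876 0.089 ] [-0.55760288 -2.02560519] ((-2.1420626640319824, 0.3280067443847656), (16.34055519104004, 50.99567413330078), 0.8181906342506409)
373 [0.0848 0.0874 0.0895] [-4.18596836 -0.08407383] ((-3.260584831237793, -0.5580577850341797), (16.651241302490234, 49.01154327392578), 0.435659259557724)
```

View pics/end.png

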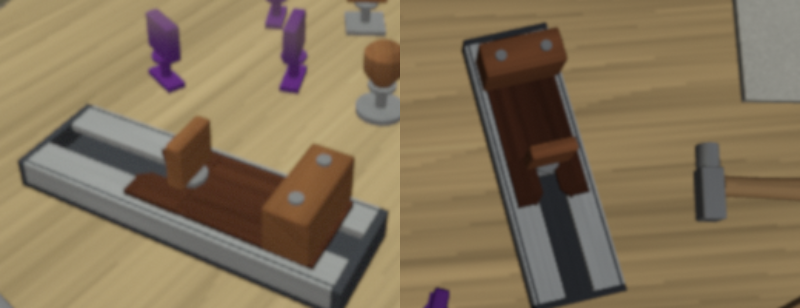

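The stud stands crosswise within 1° of square, with its centre at about (-2.5, 0) mm in the track frame, where the seat is about -2.5. Its top is at 88 mm, so the bar centre is at 66 mm.

```bash
python3 -c "from plant import hand_in; print(hand_in())"
```

```text
the job is handed in; nothing more can be done
None
```

The job is handed in at about 10 s: by my last camera check the oblong-head stud was standing released in the notch, within about 2 mm of the seat and turned crosswise under the lips; the hand-in returned no verdict.

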